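# Hook the gem cutter's hand rest onto the machine foot

### The job

Fit the loose steel hand rest onto the machine foot: with its tip dipped, hook the oblong eye under and past the stud's long head, level the rest so that it lies flat on the foot with the stud standing through the eye, then push it home until its heel lip is against the end of the foot, so it cannot lift off, and let go. Do it by feel: never load the foot or its stud with more than about 25 N, and leave everything else on the bench where it is.

Things in the scene. Friction and masses are not known exactly. Their poses are not given: they have to be found in the camera images.
- foot: machine foot, fixed: flat aluminium block 162 (its x) x 60 (y) x 20 mm (z). Origin on its underside, below the middle of the slot in its top; the block reaches from x = -72 to +90 mm, top at z = 20 mm. x runs along the slot, away from the robot. A rigid steel stud with a long head stands upright in the slot
- foot_slot (a point): middle of the slot, on the foot's top; axes as foot. The stud is clamped somewhere along the slot: its x is anywhere from -11 to +11 mm from here (y = 0), not measured, to be seen or felt. Neck: round, 8 mm thick, 18 mm high up to the head's underside. Head: bar 66 mm along x, 14 mm along y, 5 mm thick, centred on the neck; its top is 23 mm above this point
- foot_end (a point): middle of the upper edge of the foot's far end (90 mm along x from foot_slot), against which the heel lip stops; axes as foot
- rest_grip (a point): centre of the grip of the loose hand rest (0.13 to 0.25 kg): black plastic block 18 mm along x, 30 mm along y, 42 mm tall, standing on a steel plate 4 mm thick. Axes as rest_eye; this point lies 78 mm along x and 25 mm up from rest_eye. Grasp it across its 18 mm, from above
- rest_eye (a point): centre of the hand rest's oblong eye, at the plate's underside (z up; x from tip to grip). The eye is 40 mm along x, 22 mm along y. With the neck against its tip-side edge the far end of the stud's head clears the level plate by 3 mm; otherwise the head will not pass, being 26 mm longer than the eye. Home: rest_eye straight above foot_slot, x axes alike
- rest_tip (a point): middle of the tip edge of the plate, at its underside: 32.5 mm from rest_eye along -x, so the bar between tip and eye is 12.5 mm wide. The plate is 42 mm wide and 126.5 mm long, 4 mm thick, flat but for the heel lip
- rest_lip (a point): inner face of the heel lip at the plate's underside, 90 mm along +x from rest_eye. The lip is 4 mm thick and hangs 10 mm below the underside. The rest starts flat on a fixed wooden pad (110 x 70 mm, 15 mm thick), the lip overhanging the pad's far end
- rest: the whole hand rest, origin as rest_eye
- cup: bystander: clear plastic cup, 68 mm wide, 85 mm tall
- case: bystander: green case, 85 x 55 x 22 mm
- dop: bystander: brass dop, 38 mm wide, 30 mm tall
- spare: bystander: small flat steel plate with a round hole, 50 x 34 x 4 mm, no grip
- collar: bystander: dark steel collar, 44 mm wide, 14 mm tall
- driver: bystander: screwdriver, 170 mm long
- oil: bystander: bottle, 44 mm wide, 90 mm tall
Things that resemble listed ones, but are neither listed nor needed, are in the scene too. What is shaped like the foot but blue or red is not meant.

How it is judged:
By the outcome, as a careful person would: the job done as asked, in the order asked, and still so for the second after the job is handed in, with the robot touching nothing.
It also fails if it takes over 64 s, if anything falls off the work surface, if the arm or the gripper's body presses on something with over 40 N, if the wrist force passes 120 N, or if a joint passes its speed limit or range.

### The arm

A 6-joint arm with a two-finger parallel gripper is mounted at the origin on the work surface. World frame = base frame: x ahead of the robot, y to its left, z up, the work surface at z = 0. Lengths are in m, angles in rad, forces in N, time in s.
With the tool pointing down it reaches from about 0.25 to 0.725 m from the base axis. Payload 4 kg.
Tool frame: the origin (TCP) lies midway between the tips of the shut fingers; the grasp point (between the pads) lies 19 mm behind it; z points along the fingers, y is the direction in which the jaws open and shut (so a half turn about z gives the same grasp; the last joint's range is limited). The gripper opens to 85 mm and grips with 20 to 120 N. Pads are 22 mm wide; open, the fingers measure 114 mm over their backs; the gripper's body (76 mm by 85 mm) begins 54 mm behind the grasp point. The pads swing forward as they close: fully open they stand 13 mm farther back than shut.
Start: joints at [1.102, 0.241, 0.005, 1.335, 0, 1.571], TCP at [0.226, 0.446, 0.231] pointing down, gripper open.
Joint ranges: [-2.72, 2.72], [-1.05, 1.87], [-1.09, 1.28], [-1.99, 2.15], [-1.42, 1.44], [-3.14, 3.14]. Speed limits (rad/s): [2.79, 2.79, 3.14, 3.14, 3.14, 3.14].

### API

Orientations are given as a unit quaternion [x, y, z, w].
In Python, from workcell import bot, eyes, job gives the robot as it stands.
- The arm moves only by the shell command python3 -m crank 'ROWS'. ROWS is a JSON object of lists of equal length, an entry for each row: "dr": the turn, a rotation vector about the tool's x, y, z in rad, a list of three; "travel": the shift along the tool's x, y, z in m, a list of three; "hand": the finger opening in m, from 0 to 0.0854. In form: {"dr": [[wx, wy, wz], ...], "travel": [[x, y, z], ...], "hand": [hand, ...]}. A call has 1 to 10 rows; each row is the pose to reach, as a shift and turn from the pose commanded when the call began, along the tool's axes at that moment; what a row does not reach only later rows make up. A row lasts 1/8 s, in which the tool goes at most 62.5 mm and 10.7 degrees, less where a joint would pass 70% of its speed; a pose out of reach is approached as far as the arm can. A call with a gripper value outside its range is refused whole. The fingers move at their own pace and stop on an object; the grip force is fixed at half the most. Time passes only in rows, so rows that repeat a pose let the fingers close. It gives the time, the measured TCP pose, the force and the opening at its end, in the units of the state.
- bot.get_obs(): the state, without advancing time (a new reading comes with each control period).
- eyes.camera(name): name is "scene" or "top"; returns a dict with "color" (480x640x3 uint8, red, green, blue), "K" (3x3 intrinsics, pixels), "D" ([k1, k2, p1, p2, k3] as OpenCV has them; the pictures are not rectified), "R" (3x3) and "t" (3): a world point X has camera coordinates R X + t. Camera axes: x right, y down, z forward; pixel columns grow to the right and rows downward; lengths in m; the calibration is good to about 2 mm. A picture is of the moment at which its call begins. There is no depth.
- job.job_done(): hands the job in, once; it reports no verdict.
The state is a dict: "clock": time; "joint_pos": joint angles; "joint_vel": joint speeds; "tau": joint torques, N m; "eef_pos": TCP position; "tool_rot": TCP orientation; "ft_force": force on the tool from outside, world axes, zero at the start; "ft_torque": the same for the moment, N m; "grip_width": finger opening in m.
Only numpy, scipy, OpenCV 4.12 (cv2) and the standard library are available. Lean on these libraries where they do the work, as an engineer would, in place of code of your own. Each camera call takes 0.05 s, during which the arm holds its last target.

## Working session

There is one attempt and no reset: what is moved stays moved. The work goes in short steps, Python scripts to look and compute and a shell command to move; the robot and the scene stay as the last step left them, time stands still between calls to the robot, and variables do not carry over. Pictures are saved under pics/ and viewed, and the job is handed in when it is done.

```bash
ls; mkdir -p pics; python3 - <<'E'
from workcell import bot, eyes, job
import cv2
o=bot.get_obs(); print({k:(v if not hasattr(v,'round') else v) for k,v in o.items()})
for n in ['scene','top']:
    c=eyes.camera(n); cv2.imwrite(f'pics/{n}0.png',c['color'][:,:,::-1]); print(n,c['K'],c['D'],c['R'],c['t'])
E
```

```text
pics
{'clock': 0.0, 'joint_pos': array([1.10195955e+00, 2.41438929e-01, 3.72290489e-03, 1.33519022e+00,
       1.78900470e-05, 1.57083149e+00]), 'joint_vel': array([-1.19676535e-03,  3.82492984e-04,  1.56169893e-05,  4.83526451e-04,
        1.21531901e-03, -2.77635358e-04]), 'tau': array([ 7.60278017e-04, -3.72316504e+01,  2.52409297e+01,  1.69951678e-02,
        1.50840629e-04, -9.31045832e-06]), 'eef_pos': array([0.22563521, 0.44548822, 0.23039949]), 'tool_rot': array([ 2.32294300e-01,  9.72644974e-01, -1.02402967e-03, -2.53724814e-04]), 'ft_force': array([ 0.61958647, -0.19432103,  0.59329393]), 'ft_torque': array([0.02455537, 0.03625457, 0.00663666]), 'grip_width': 0.08528959736856628}
scene [[489.76460274   0.         313.24537411]
 [  0.         489.76460274 232.77705137]
 [  0.           0.           1.        ]] [-0.00684744  0.          0.          0.          0.        ] [[ 0.63424634  0.77312791 -0.00219461]
 [ 0.58125462 -0.47870823 -0.65801329]
 [-0.50977901  0.4160669  -0.75300312]] [-0.33200683 -0.25464469  1.19612979]
top [[517.36379427   0.         317.77330677]
 [  0.         517.36379427 240.2933542 ]
 [  0.           0.           1.        ]] [0.00679766 0.         0.         0.         0.        ] [[ 0.01542265 -0.99984084 -0.00896812]
 [-0.99832829 -0.01489841 -0.05584494]
 [ 0.05570244  0.0098144  -0.99839918]] [-0.01783953  0.48834126  0.94549259]
```

View pics/scene0.png

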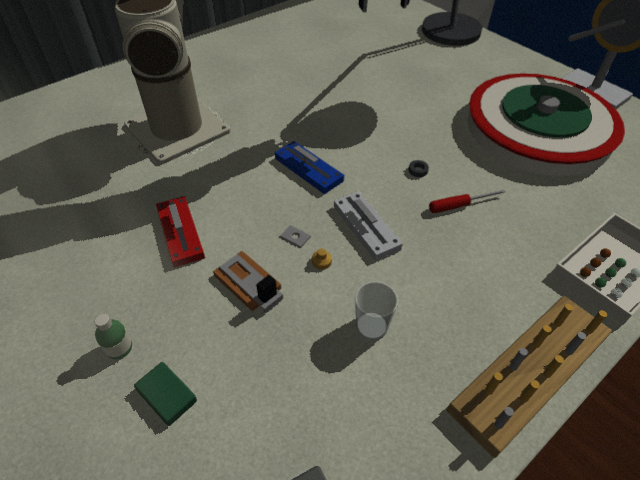

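View pics/top0.png

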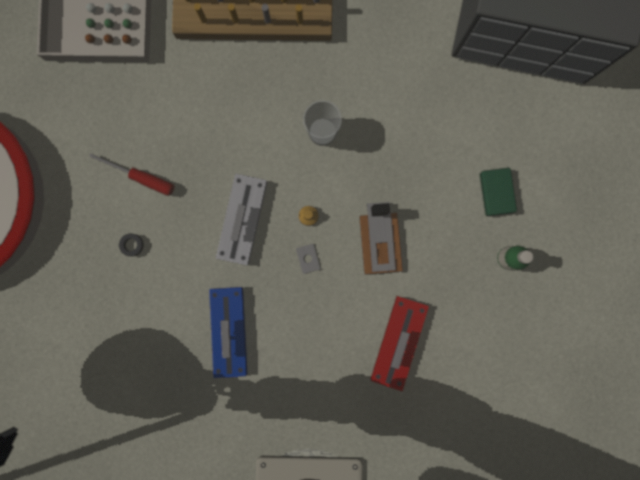

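The overview shows the aluminium foot at about (242,220) in the top view and (367,225) in the scene view. The rest on its wooden pad is at (381,240) top and (248,280) scene. I'll enlarge both.

```bash
python3 - <<'E'
import cv2
def crop(f,x,y,w,h,s,o):
    im=cv2.imread(f)[y:y+h,x:x+w]; im=cv2.resize(im,None,fx=s,fy=s,interpolation=cv2.INTER_CUBIC)
    im=cv2.convertScaleAbs(im,alpha=1.5)
    for i in range(0,w,10):
        cv2.line(im,(i*s,0),(i*s,6 if i%50 else 14),(0,255,255),1)
        if i%20==0: cv2.putText(im,str(x+i),(i*s,24),0,.4,(0,255,255),1)
    for j in range(0,h,10):
        cv2.line(im,(0,j*s),(6,j*s),(0,255,255),1)
        if j%20==0: cv2.putText(im,str(y+j),(8,j*s+4),0,.4,(0,255,255),1)
    cv2.imwrite(o,im)
crop('pics/top0.png',210,170,70,100,6,'pics/tf.png')
crop('pics/top0.png',350,195,70,85,7,'pics/tr.png')
crop('pics/scene0.png',325,180,85,85,7,'pics/sf.png')
crop('pics/scene0.png',205,240,85,80,7,'pics/sr.png')
E
```

```text
(no output)
```

View pics/tf.png

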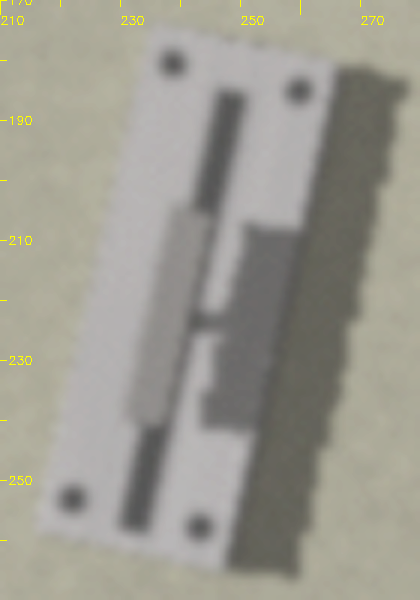

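View pics/tr.png

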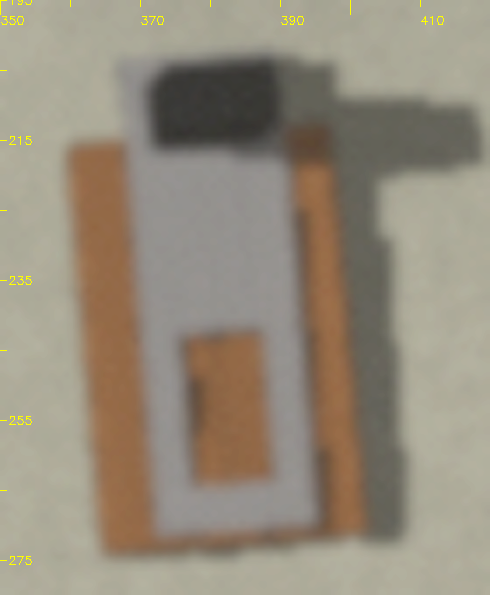

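View pics/sf.png

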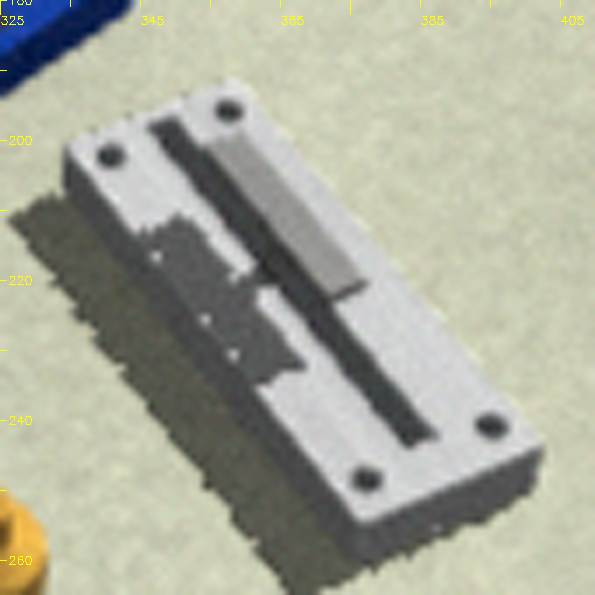

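View pics/sr.png

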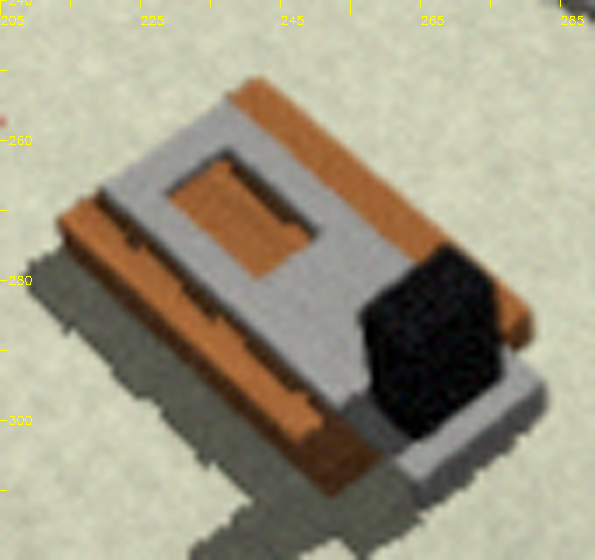

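```bash
cat > h.py <<'E'
import numpy as np, cv2
from scipy.optimize import least_squares
from scipy.spatial.transform import Rotation as Rn
from workcell import bot, eyes
def proj(c,P):
    p,_=cv2.projectPoints(np.asarray(P,float).reshape(-1,1,3),cv2.Rodrigues(c['R'])[0],c['t'],c['K'],c['D']); return p[:,0]
def place(q,L):
    L=np.asarray(L,float); c,s=np.cos(q[2]),np.sin(q[2]); return np.c_[q[0]+c*L[:,0]-s*L[:,1], q[1]+s*L[:,0]+c*L[:,1], L[:,2]]
E
python3 - <<'E'
from h import *
C={n:eyes.camera(n) for n in('scene','top')}
h=.020;H=.043
foot={'top':[((.09,.03,h),(235.8,173.7)),((.09,-.03,h),(266.3,181.3)),((-.072,.03,h),(216.3,258.3)),((-.072,-.03,h),(248,265))],
'scene':[((.09,.03,h),(402.6,244)),((.09,-.03,h),(376.7,254.6)),((-.072,-.03,h),(334.3,201.1)),((-.072,.03,h),(359,191.4))]}
head={'top':[((.033,.007,H),(238.7,203.8)),((.033,-.007,H),(245.3,205)),((-.033,.007,H),(230.8,239.2)),((-.033,-.007,H),(237.5,240.8))],
'scene':[((-.033,-.007,H),(354.3,200.7)),((-.033,.007,H),(359.3,198.9)),((.033,.007,H),(377.6,220.4)),((.033,-.007,H),(372.6,222.9))]}
z=.019
rest={'top':[((-.0325,.021,z),(372.1,271.7)),((-.0325,-.021,z),(396,269.7)),((.094,.021,z),(366.9,203.6)),((.02,.011,z),(376,243.3)),((.02,-.011,z),(387.4,242.1)),((-.02,.011,z),(377.6,264.6)),((-.02,-.011,z),(388.9,263.3))],
'scene':[((-.0325,-.021,z),(219.3,267.1)),((-.0325,.021,z),(238.1,253.6)),((.094,.021,z),(282.9,294.3)),((.094,-.021,z),(262.1,305.7)),((-.02,-.011,z),(228.6,267.6)),((-.02,.011,z),(237.6,261.4)),((.02,.011,z),(251,273.1)),((.02,-.011,z),(242.1,280))]}
def fit(sets,views,n):
    def r(p):
        o=[]
        for d,isH in sets:
            for v in views:
                L=np.array([a for a,_ in d[v]]); L=L+[p[3],0,0] if isH else L
                o.append(proj(C[v],place(p,L))-np.array([b for _,b in d[v]]))
        return np.concatenate(o).ravel()
    s=least_squares(r,[.45,0,0]+[0]*(n-3),loss='soft_l1'); return s.x,r(s.x).reshape(-1,2)
for vs in (('top',),('scene',),('top','scene')):
    print(vs)
    x,r=fit([(foot,0),(head,1)],vs,4); print('foot',x.round(4),np.degrees(x[2]).round(2),abs(r).mean(0).round(2))
    x,r=fit([(rest,0)],vs,3); print('rest',x.round(4),np.degrees(x[2]).round(2),abs(r).mean(0).round(2)); 
print(r.round(1))
E
```

```text
('top',)
foot [ 0.5162  0.1331 -0.1974  0.0012] -11.31 [0.47 0.39]
rest [ 0.4662 -0.1298  0.0939] 5.38 [0.33 0.21]
('scene',)
foot [ 5.219e-01  1.336e-01 -2.043e-01  3.000e-04] -11.71 [0.46 0.3 ]
rest [ 0.4701 -0.1289  0.0809] 4.63 [0.54 0.71]
('top', 'scene')
foot [ 5.188e-01  1.335e-01 -1.969e-01  4.000e-04] -11.28 [0.79 1.05]
rest [ 0.4678 -0.1293  0.0862] 4.94 [0.74 0.99]
[[ 0.1 -0.8]
 [-1.  -0.5]
 [ 0.  -1.1]
 [-0.6 -1.3]
 [-0.1 -1. ]
 [-0.5 -0.9]
 [ 0.1 -0.5]
 [-0.7 -1.4]
 [-1.4 -0.4]
 [-1.  -0.7]
 [ 1.5  2.2]
 [-1.4 -1. ]
 [-1.  -1.5]
 [-0.5 -0.7]
 [-1.2 -0.7]]
```

```bash
cat >> h.py <<'E'
def toolR(yaw,tilt=0):
    # tool y = part x, tool x = part y, tool z = -part z ; tilt>0 = tip dipped
    c,s=np.cos(yaw),np.sin(yaw)
    M=np.column_stack([[-s,c,0],[c,s,0],[0,0,-1.]])
    return M@Rn.from_rotvec([-tilt,0,0]).as_matrix()
def rel(pos,R):
    o=bot.get_obs(); R0=Rn.from_quat(o['tool_rot']).as_matrix()
    print('travel',(R0.T@(np.array(pos)-o['eef_pos'])).round(4),'dr',Rn.from_matrix(R0.T@R).as_rotvec().round(4))
def show():
    o=bot.get_obs(); print(round(o['clock'],2),'pos',o['eef_pos'].round(4),'F',o['ft_force'].round(1),'T',o['ft_torque'].round(2),'w',round(o['grip_width'],4),'j',o['joint_pos'].round(2))
    return o
E
python3 -c "
from h import *
rel([.5455,-.1224,.12],toolR(.0890))"
```

```text
travel [-0.542  -0.3622  0.1112] dr [-1.3000e-03  7.0000e-04  1.0131e+00]
```

```bash
python3 -m crank '{"dr":[[0,0,0.15],[0,0,0.3],[0,0,0.45],[0,0,0.6],[0,0,0.75],[0,0,0.9],[0,0,1.013],[0,0,1.013],[0,0,1.013],[0,0,1.013]],"travel":[[-0.05,-0.033,0],[-0.1,-0.067,0],[-0.15,-0.1,0],[-0.2,-0.134,0.01],[-0.25,-0.167,0.02],[-0.3,-0.2,0.03],[-0.35,-0.234,0.05],[-0.4,-0.267,0.07],[-0.45,-0.3,0.09],[-0.5,-0.334,0.1]],"hand":[0.05,0.05,0.05,0.05,0.05,0.05,0.05,0.05,0.05,0.05]}'; python3 -c "
from h import *
show();rel([.5455,-.1224,.12],toolR(.0890));rel([.5455,-.1224,.024],toolR(.0890))"
```

```text
clock: 1.45
eef_pos: [0.5205, -0.0784, 0.1302]
tool_rot: [0.675, 0.738, -0.0, -0.001]
ft_force: [0.8, 0.8, 1.4]
grip_width: 0.0499
1.45 pos [ 0.5205 -0.0784  0.1302] F [0.8 0.8 1.4] T [ 0.07 -0.03 -0.01] w 0.0499 j [-0.15  0.36 -0.1   1.11  0.    1.33]
travel [-0.046   0.021   0.0102] dr [-0.0015 -0.0007 -0.    ]
travel [-0.0461  0.0212  0.1062] dr [-0.0015 -0.0007 -0.    ]
```

```bash
python3 -m crank '{"dr":[[0,0,0],[0,0,0],[0,0,0]],"travel":[[-0.046,0.021,0.01],[-0.046,0.021,0.045],[-0.046,0.021,0.045]],"hand":[0.05,0.05,0.05]}'; python3 - <<'E'
from h import *
show()
for n,(x,y,w,h) in {'scene':(205,220,100,100),'top':(340,180,80,100)}.items():
    im=eyes.camera(n)['color'][y:y+h,x:x+w,::-1]; cv2.imwrite(f'pics/{n}1.png',cv2.resize(cv2.convertScaleAbs(im,alpha=1.5),None,fx=5,fy=5,interpolation=cv2.INTER_CUBIC))
E
```

```text
clock: 1.82
eef_pos: [0.5425, -0.1207, 0.0834]
tool_rot: [0.675, 0.737, -0.002, -0.003]
ft_force: [-0.9, -1.2, 0.7]
grip_width: 0.05
1.82 pos [ 0.5425 -0.1207  0.0834] F [-0.9 -1.2  0.7] T [-0.02  0.05 -0.04] w 0.05 j [-0.22  0.46 -0.08  1.04  0.    1.26]
```

View pics/scene1.png

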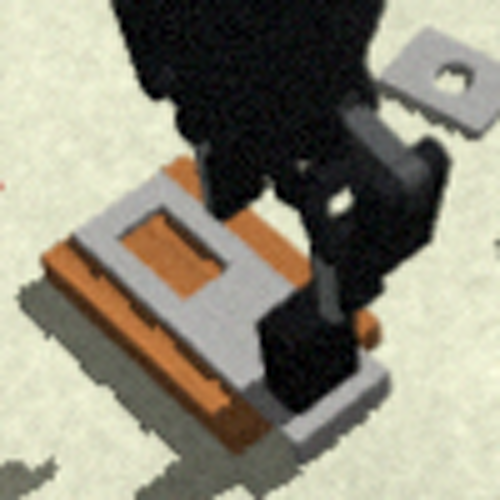

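View pics/top1.png

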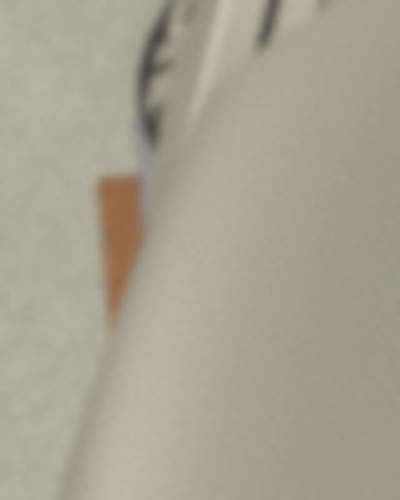

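The scene view shows the open fingers above and on either side of the grip at around (265,285). The arm hides the top view. I'll descend in stages.

```bash
python3 -c "
from h import *
rel([.5455,-.1224,.024],toolR(.0890))"; python3 -m crank '{"dr":[[0,0,0],[0,0,0],[0,0,0],[0,0,0],[0,0,0]],"travel":[[0,0,0.015],[0,0,0.03],[0,0,0.04],[0,0,0.05],[0,0,0.05]],"hand":[0.05,0.05,0.05,0.05,0.05]}'; python3 -c "
from h import *
show();rel([.5455,-.1224,.024],toolR(.0890))"
```

```text
travel [-0.0021  0.0004  0.0626] dr [-0.0012 -0.0004  0.0004]
clock: 2.55
eef_pos: [0.5446, -0.1205, 0.0354]
tool_rot: [0.675, 0.738, -0.001, -0.001]
ft_force: [1.1, 0.1, 0.5]
grip_width: 0.0503
2.55 pos [ 0.5446 -0.1205  0.0354] F [1.1 0.1 0.5] T [ 0.02  0.02 -0.01] w 0.0503 j [-0.22  0.51 -0.14  0.92 -0.    1.26]
travel [-0.002   0.0007  0.0114] dr [-0.0021 -0.0006  0.    ]
```

```bash
python3 -m crank '{"dr":[[0,0,0],[0,0,0],[0,0,0],[0,0,0],[0,0,0],[0,0,0],[0,0,0]],"travel":[[-0.002,0.0005,0.011],[-0.002,0.0005,0.011],[-0.002,0.0005,0.011],[-0.002,0.0005,0.011],[-0.002,0.0005,0.011],[-0.002,0.0005,0.011],[-0.002,0.0005,0.011]],"hand":[0.05,0.03,0.02,0.01,0.0,0,0]}'; python3 - <<'E'
from h import *
show()
for n,(x,y,w,h) in {'scene':(205,220,100,100)}.items():
    im=eyes.camera(n)['color'][y:y+h,x:x+w,::-1]; cv2.imwrite(f'pics/{n}2.png',cv2.resize(cv2.convertScaleAbs(im,alpha=1.5),None,fx=5,fy=5,interpolation=cv2.INTER_CUBIC))
E
```

```text
clock: 3.42
eef_pos: [0.5464, -0.1227, 0.0258]
tool_rot: [0.675, 0.738, 0.0, 0.0]
ft_force: [0.0, -0.7, 1.9]
grip_width: 0.0173
3.42 pos [ 0.5464 -0.1227  0.0258] F [ 0.  -0.7  1.9] T [-0.01 -0.06 -0.01] w 0.0173 j [-0.22  0.53 -0.14  0.9  -0.    1.26]
```

View pics/scene2.png

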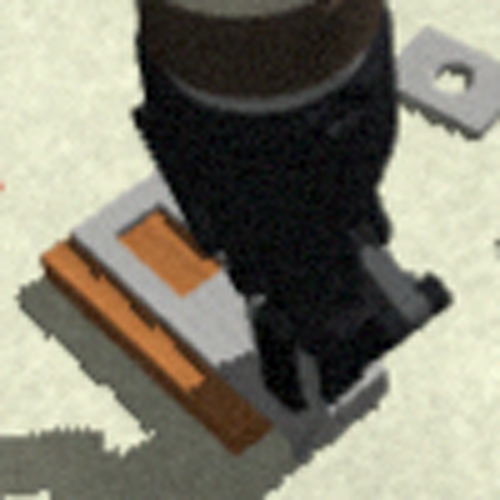

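```bash
cat >> h.py <<'E'
FOOT=[.5195,.1330,-.1970]   # x,y,yaw
OFF=np.array([.098,.0108])  # TCP from P (tip-side eye edge, underside) in rest x,z
def tcp(X,Z,deg,Y=0,foot=None):
    "P at foot-frame X (m), Y, world Z, tilt deg"
    f=foot or FOOT; t=np.radians(deg); c,s=np.cos(t),np.sin(t)
    x=X+c*OFF[0]-s*OFF[1]; z=Z+s*OFF[0]+c*OFF[1]
    return place(f,[[x,Y,z]])[0], toolR(f[2],t)
def P(foot=None):
    "where P is now in foot frame"
    f=foot or FOOT; o=bot.get_obs(); R=Rn.from_quat(o['tool_rot']).as_matrix()
    p=o['eef_pos']+R@np.array([0,-OFF[0],OFF[1]]); d=p-[f[0],f[1],0]
    c,s=np.cos(f[2]),np.sin(f[2]); F=o['ft_force']
    tilt=np.degrees(np.arcsin(R[2,1])); yaw=np.degrees(np.arctan2(R[1,1],R[0,1])-f[2]); roll=np.degrees(np.arcsin(R[2,0]))
    print('P X %.1f Y %.1f Z %.1f mm'%tuple(1e3*np.array([c*d[0]+s*d[1],-s*d[0]+c*d[1],p[2]])),'tilt %.2f yaw %.2f roll %.2f'%(tilt,yaw,roll),'Ffoot',np.round([c*F[0]+s*F[1],-s*F[0]+c*F[1],F[2]],1))
E
python3 -c "
from h import *
rel([.5464,-.1227,.16],toolR(.089)); P()
p,R=tcp(-.042,.09,35); print(p); rel(p,R)"
```

```text
travel [-0.      0.     -0.1342] dr [0.0007 0.0003 0.    ]
P X -17.5 Y -273.2 Z 15.0 mm tilt 0.04 yaw 16.39 roll -0.02 Ffoot [1.6 0.6 1.6]
[0.55096175 0.12672059 0.15505733]
travel [ 0.248   0.0268 -0.1293] dr [-0.6059 -0.0872  0.2771]
```

```bash
python3 -m crank '{"dr":[[0,0,0],[0,0,0],[0,0,0],[0,0,0],[0,0,0]],"travel":[[0,0,-0.01],[0,0,-0.03],[0,0,-0.07],[0,0,-0.11],[0,0,-0.13]],"hand":[0,0,0,0,0]}'; python3 - <<'E'
from h import *
show()
p,R=tcp(-.042,.09,35); print(p); rel(p,R)
im=eyes.camera('scene')['color'][120:320,180:420,::-1]; cv2.imwrite(f'pics/scene3.png',cv2.resize(cv2.convertScaleAbs(im,alpha=1.5),None,fx=3,fy=3,interpolation=cv2.INTER_CUBIC))
E
```

```text
clock: 4.1
eef_pos: [0.547, -0.1228, 0.1585]
tool_rot: [0.675, 0.738, 0.001, 0.001]
ft_force: [0.4, -0.4, -1.8]
grip_width: 0.0169
4.1 pos [ 0.547  -0.1228  0.1585] F [ 0.4 -0.4 -1.8] T [-0.02 -0.05 -0.02] w 0.0169 j [-0.22  0.4   0.03  1.2   0.    1.26]
[0.55096175 0.12672059 0.15505733]
travel [0.2482 0.0261 0.0033] dr [-0.6033 -0.0869  0.2772]
```

View pics/scene3.png

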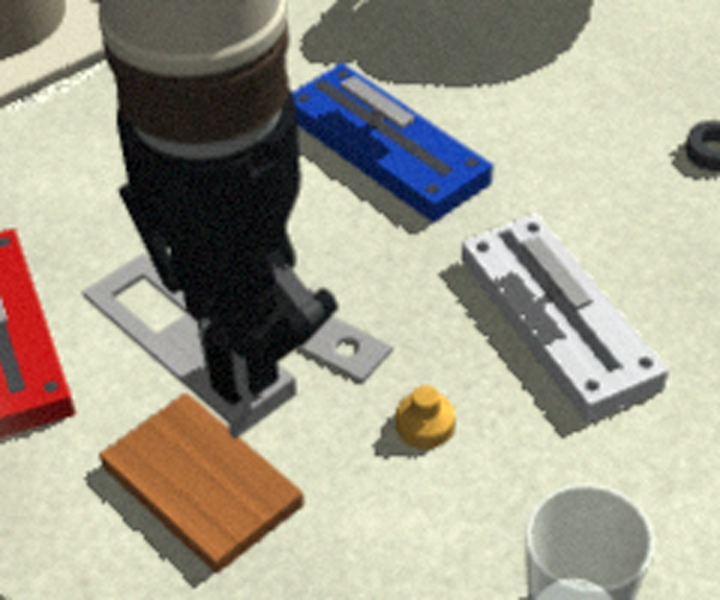

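```bash
python3 -m crank '{"dr":[[0,0,0],[-0.06,-0.01,0.03],[-0.15,-0.022,0.07],[-0.25,-0.036,0.115],[-0.35,-0.05,0.16],[-0.45,-0.065,0.207],[-0.55,-0.079,0.253],[-0.603,-0.087,0.277],[-0.603,-0.087,0.277],[-0.603,-0.087,0.277]],"travel":[[0.02,0.002,0],[0.055,0.006,0],[0.095,0.01,0],[0.135,0.014,0],[0.175,0.018,0],[0.21,0.022,0.001],[0.235,0.025,0.002],[0.248,0.026,0.003],[0.248,0.026,0.003],[0.248,0.026,0.003]],"hand":[0,0,0,0,0,0,0,0,0,0]}'; python3 - <<'E'
from h import *
show();P()
p,R=tcp(-.042,.09,35); rel(p,R)
for n,(x,y,w,h) in {'scene':(280,120,160,140),'top':(190,130,120,150)}.items():
    im=eyes.camera(n)['color'][y:y+h,x:x+w,::-1]; cv2.imwrite(f'pics/{n}4.png',cv2.resize(cv2.convertScaleAbs(im,alpha=1.5),None,fx=4,fy=4,interpolation=cv2.INTER_CUBIC))
E
```

```text
clock: 5.4
eef_pos: [0.5493, 0.1268, 0.1517]
tool_rot: [0.738, 0.606, 0.189, 0.231]
ft_force: [0.2, 0.3, -1.2]
grip_width: 0.0175
5.4 pos [0.5493 0.1268 0.1517] F [ 0.2  0.3 -1.2] T [0.14 0.66 0.02] w 0.0175 j [ 0.4   0.11 -0.58  0.37 -0.33  2.08]
P X -44.0 Y -0.4 Z 87.1 mm tilt 34.67 yaw 0.10 roll -0.06 Ffoot [ 0.1  0.3 -1.2]
travel [ 0.0003  0.0032 -0.0018] dr [-0.0057  0.0004  0.0014]
```

View pics/scene4.png

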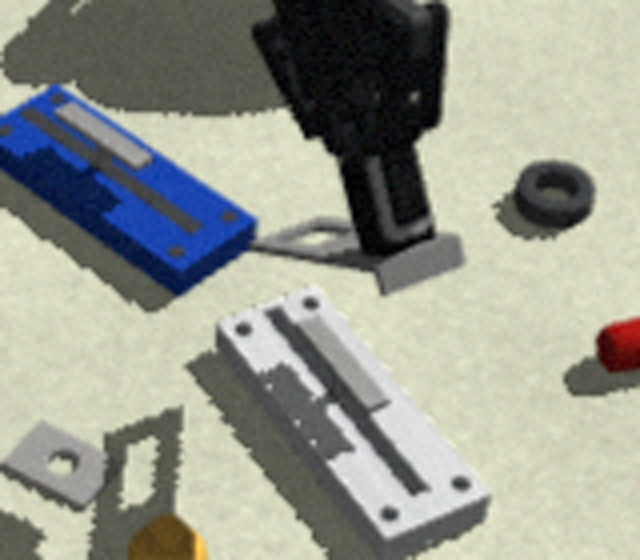

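View pics/top4.png

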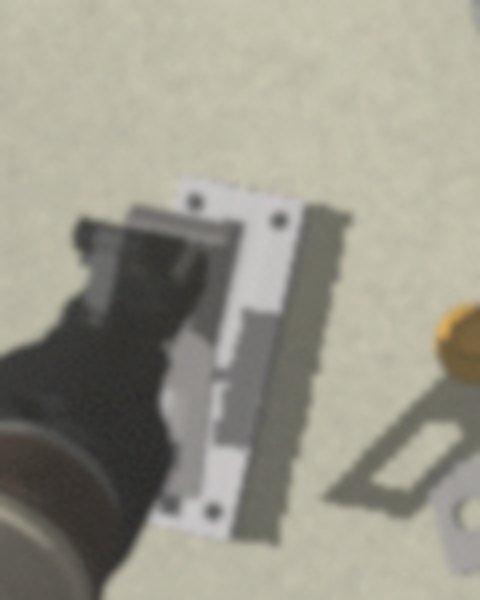

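```bash
python3 -c "
from h import *
p,R=tcp(-.042,.052,35); rel(p,R)"
```

```text
travel [ 0.0006 -0.0198  0.0295] dr [-0.0041  0.0006 -0.0005]
```

```bash
python3 -m crank '{"dr":[[0,0,0],[-0.004,0,0],[-0.004,0,0],[-0.004,0,0],[-0.004,0,0]],"travel":[[0,-0.007,0.01],[0,-0.014,0.02],[0,-0.02,0.029],[0,-0.02,0.029],[0,-0.02,0.029]],"hand":[0,0,0,0,0]}'; python3 - <<'E'
from h import *
show();P()
c=eyes.camera('scene');x,y,w,h=325,165,90,90
im=cv2.convertScaleAbs(c['color'][:,:,::-1],alpha=1.5)[y:y+h,x:x+w]; im=cv2.resize(im,None,fx=6,fy=6,interpolation=cv2.INTER_CUBIC); cv2.imwrite('pics/scene5.png',im)
# predicted plate corners
o=bot.get_obs();R=Rn.from_quat(o['tool_rot']).as_matrix()
for nm,q in dict(tipR=(-.0325,-.021,.004),tipL=(-.0325,.021,.004),e1=(-.02,-.011,.004),e2=(-.02,.011,.004),e3=(.02,.011,.004),e4=(.02,-.011,.004),lipR=(.094,-.021,.004),lipL=(.094,.021,.004)).items():
    X=o['eef_pos']+R@np.array([q[1],q[0]-.078,.0108-q[2]]); p=proj(c,X)[0]; print(nm,((p-[x,y])*6).round(0))
for s in (-.033,.033):
  for yy in (-.007,.007):
    print('head',s,yy,((proj(c,place(FOOT,[[s,yy,.043]]))[0]-[x,y])*6).round())
E
```

```text
clock: 6.12
eef_pos: [0.5504, 0.1266, 0.1174]
tool_rot: [0.737, 0.605, 0.191, 0.233]
ft_force: [-0.3, -0.2, -1.4]
grip_width: 0.0172
6.12 pos [0.5504 0.1266 0.1174] F [-0.3 -0.2 -1.4] T [ 0.11  0.73 -0.02] w 0.0172 j [ 0.4   0.17 -0.63  0.25 -0.33  2.08]
P X -42.5 Y -0.2 Z 52.3 mm tilt 35.03 yaw -0.01 roll -0.00 Ffoot [-0.2 -0.3 -1.4]
tipR [ 98. 174.]
tipL [206. 132.]
e1 [141. 167.]
e2 [198. 145.]
e3 [256. 156.]
e4 [197. 179.]
lipR [286. 214.]
lipL [405. 167.]
head -0.033 -0.007 [167. 213.]
head -0.033 0.007 [203. 199.]
head 0.033 -0.007 [275. 343.]
head 0.033 0.007 [312. 328.]
```

View pics/scene5.png

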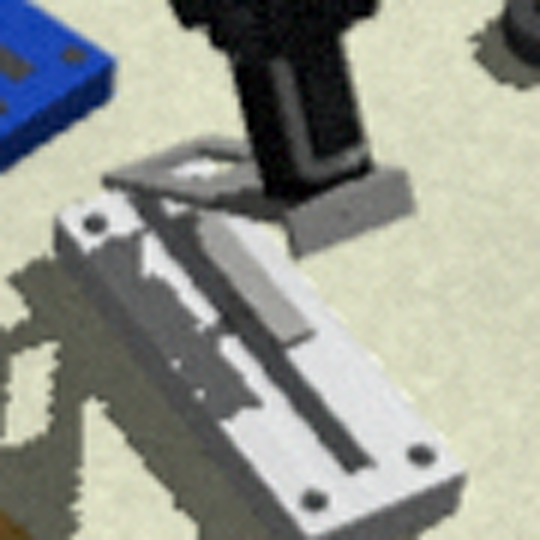

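The tip corner is at about (103,178) and the head's far end at about (282,343) in the crop. Both sit the same ~1 px from my prediction, so the relative alignment is good. I'll lower the eye over the near end of the head.

```bash
python3 -c "
from h import *
p,R=tcp(-.042,.0310,35); rel(p,R)"
```

```text
travel [ 0.     -0.0122  0.018 ] dr [ 0.0011 -0.0002 -0.0003]
```

```bash
python3 -m crank '{"dr":[[0,0,0],[0,0,0],[0,0,0],[0,0,0],[0,0,0]],"travel":[[0,-0.003,0.005],[0,-0.006,0.009],[0,-0.009,0.0135],[0,-0.012,0.018],[0,-0.012,0.018]],"hand":[0,0,0,0,0]}'; python3 - <<'E'
from h import *
show();P()
for X in (-.03,-.02,-.01):
    p,R=tcp(X,.0310,35); print(X);rel(p,R)
for n,(x,y,w,h) in {'scene':(325,165,90,90),'top':(200,150,90,120)}.items():
    im=eyes.camera(n)['color'][y:y+h,x:x+w,::-1]; cv2.imwrite(f'pics/{n}6.png',cv2.resize(cv2.convertScaleAbs(im,alpha=1.5),None,fx=5,fy=5,interpolation=cv2.INTER_CUBIC))
E
```

```text
clock: 6.8
eef_pos: [0.5501, 0.1264, 0.0948]
tool_rot: [0.737, 0.605, 0.19, 0.232]
ft_force: [-0.3, 0.5, -1.6]
grip_width: 0.0175
6.8 pos [0.5501 0.1264 0.0948] F [-0.3  0.5 -1.6] T [0.15 0.7  0.01] w 0.0175 j [ 0.4   0.21 -0.66  0.18 -0.33  2.08]
P X -42.8 Y -0.6 Z 29.8 mm tilt 34.95 yaw 0.05 roll -0.06 Ffoot [-0.3  0.4 -1.6]
-0.03
travel [0.0005 0.0112 0.0063] dr [-0.0009  0.0008  0.0007]
-0.02
travel [0.0005 0.0194 0.012 ] dr [-0.0009  0.0008  0.0007]
-0.01
travel [0.0005 0.0276 0.0177] dr [-0.0009  0.0008  0.0007]
```

View pics/scene6.png

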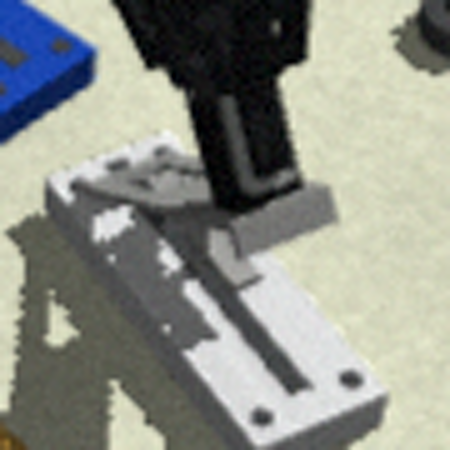

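View pics/top6.png

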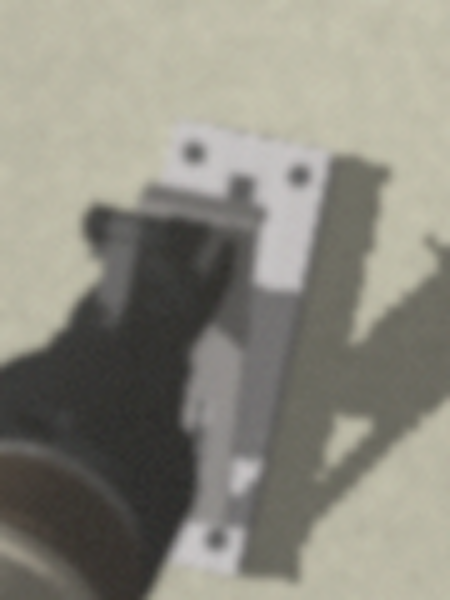

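The scene view shows the near end of the head showing in the eye at about (160,185), with no contact force. Next I slide outward under the head.

```bash
python3 -m crank '{"dr":[[0,0,0],[0,0,0],[0,0,0],[0,0,0],[0,0,0],[0,0,0]],"travel":[[0.0003,0.004,0.002],[0.0003,0.008,0.0045],[0.0004,0.012,0.007],[0.0005,0.016,0.0095],[0.0005,0.019,0.0118],[0.0005,0.019,0.0118]],"hand":[0,0,0,0,0,0]}'; python3 - <<'E'
from h import *
show();P()
for X in (-.014,-.010,-.006,-.002):
    p,R=tcp(X,.0310,35); print(X);rel(p,R)
for n,(x,y,w,h) in {'scene':(325,165,90,90)}.items():
    im=eyes.camera(n)['color'][y:y+h,x:x+w,::-1]; cv2.imwrite(f'pics/{n}7.png',cv2.resize(cv2.convertScaleAbs(im,alpha=1.5),None,fx=6,fy=6,interpolation=cv2.INTER_CUBIC))
E
```

```text
clock: 7.65
eef_pos: [0.5729, 0.1226, 0.0969]
tool_rot: [0.737, 0.605, 0.191, 0.233]
ft_force: [0.5, 0.1, -0.7]
grip_width: 0.0173
7.65 pos [0.5729 0.1226 0.0969] F [ 0.5  0.1 -0.7] T [0.11 0.73 0.04] w 0.0173 j [ 0.37  0.23 -0.61  0.19 -0.31  2.05]
P X -19.7 Y 0.2 Z 31.8 mm tilt 35.03 yaw -0.01 roll -0.01 Ffoot [ 0.4  0.1 -0.7]
-0.014
travel [-0.0002  0.0042  0.0039] dr [ 0.0004  0.0003 -0.0001]
-0.01
travel [-0.0002  0.0074  0.0062] dr [ 0.0004  0.0003 -0.0001]
-0.006
travel [-0.0002  0.0107  0.0085] dr [ 0.0004  0.0003 -0.0001]
-0.002
travel [-0.0002  0.014   0.0108] dr [ 0.0004  0.0003 -0.0001]
```

View pics/scene7.png

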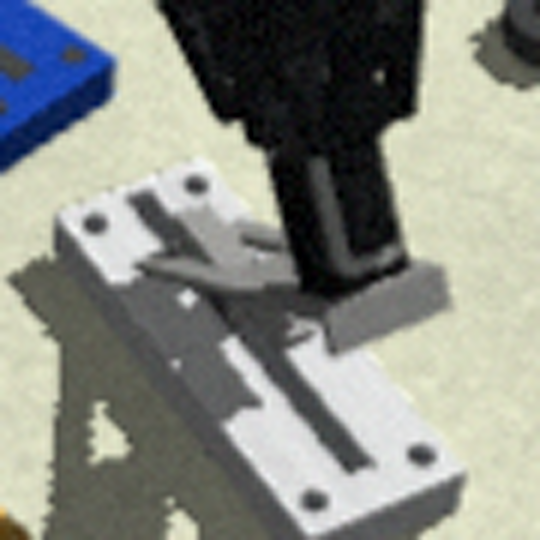

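The head's near end now lies over the tip bar, at about (210,225), so the eye is hooked. I'll go to X of about -9 mm and then feel for the neck.

```bash
python3 -m crank '{"dr":[[0,0,0],[0,0,0],[0,0,0],[0,0,0]],"travel":[[0,0.003,0.002],[0,0.006,0.0042],[0,0.008,0.0056],[0,0.008,0.0056]],"hand":[0,0,0,0]}'; python3 -c "
from h import *
show();P()"; python3 -m crank '{"dr":[[0,0,0],[0,0,0],[0,0,0]],"travel":[[0,0.0008,0.0006],[0,0.0016,0.0011],[0,0.0016,0.0011]],"hand":[0,0,0]}'; python3 -c "
from h import *
show();P()"
```

```text
clock: 8.2
eef_pos: [0.5824, 0.1207, 0.0969]
tool_rot: [0.737, 0.605, 0.191, 0.233]
ft_force: [0.1, 0.4, -1.3]
grip_width: 0.0171
8.2 pos [0.5824 0.1207 0.0969] F [ 0.1  0.4 -1.3] T [0.16 0.71 0.02] w 0.0171 j [ 0.36  0.25 -0.59  0.19 -0.31  2.04]
P X -9.9 Y 0.3 Z 31.9 mm tilt 35.03 yaw -0.00 roll -0.00 Ffoot [-0.   0.4 -1.3]
clock: 8.57
eef_pos: [0.5841, 0.1204, 0.097]
tool_rot: [0.737, 0.605, 0.191, 0.233]
ft_force: [-0.7, -0.4, -1.7]
grip_width: 0.0174
8.57 pos [0.5841 0.1204 0.097 ] F [-0.7 -0.4 -1.7] T [ 0.19  0.68 -0.  ] w 0.0174 j [ 0.36  0.25 -0.59  0.19 -0.31  2.04]
P X -8.2 Y 0.3 Z 31.9 mm tilt 35.02 yaw 0.01 roll -0.01 Ffoot [-0.6 -0.5 -1.7]
```

```bash
python3 -c "
from h import *
for d in (31,27,23,19):
    p,R=tcp(-.0085,.0325,d); print(d);rel(p,R)"
```

```text
31
travel [-0.0003  0.0006  0.0062] dr [0.0702 0.0001 0.0001]
27
travel [-0.0003  0.0007  0.0131] dr [1.4e-01 1.0e-04 1.0e-04]
23
travel [-0.0003  0.0002  0.02  ] dr [2.099e-01 1.000e-04 1.000e-04]
19
travel [-0.0003 -0.0007  0.0268] dr [2.797e-01 1.000e-04 1.000e-04]
```

```bash
python3 -m crank '{"dr":[[0.035,0,0],[0.07,0,0],[0.105,0,0],[0.14,0,0],[0.175,0,0],[0.21,0,0],[0.245,0,0],[0.28,0,0],[0.28,0,0]],"travel":[[0,0.0004,0.003],[-0.0001,0.0006,0.0062],[-0.0002,0.0007,0.0096],[-0.0003,0.0007,0.0131],[-0.0003,0.0005,0.0165],[-0.0003,0.0002,0.02],[-0.0003,-0.0003,0.0234],[-0.0003,-0.0007,0.0268],[-0.0003,-0.0007,0.0268]],"hand":[0,0,0,0,0,0,0,0,0]}'; python3 -c "
from h import *
show();P()"
```

```text
clock: 9.7
eef_pos: [0.5994, 0.1171, 0.0746]
tool_rot: [0.763, 0.625, 0.105, 0.128]
ft_force: [-0.1, -0.2, -1.1]
grip_width: 0.0176
9.7 pos [0.5994 0.1171 0.0746] F [-0.1 -0.2 -1.1] T [0.13 0.35 0.02] w 0.0176 j [ 0.27  0.38 -0.31  0.59 -0.15  2.01]
P X -7.7 Y 0.0 Z 32.5 mm tilt 19.03 yaw -0.03 roll -0.01 Ffoot [-0.  -0.3 -1.1]
```

```bash
python3 -m crank '{"dr":[[0,0,0],[0,0,0],[0,0,0]],"travel":[[0,0.001,0.0003],[0,0.0019,0.0006],[0,0.0019,0.0006]],"hand":[0,0,0]}'; python3 -c "
from h import *
P()"; python3 -m crank '{"dr":[[0,0,0],[0,0,0]],"travel":[[0,0.001,0.0003],[0,0.001,0.0003]],"hand":[0,0]}'; python3 -c "
from h import *
P()"; python3 -m crank '{"dr":[[0,0,0],[0,0,0]],"travel":[[0,0.001,0.0003],[0,0.001,0.0003]],"hand":[0,0]}'; python3 -c "
from h import *
P()"
```

```text
clock: 10.07
eef_pos: [0.6003, 0.1169, 0.0747]
tool_rot: [0.763, 0.626, 0.105, 0.128]
ft_force: [-0.5, -0.5, -1.7]
grip_width: 0.0175
P X -6.7 Y -0.0 Z 32.6 mm tilt 18.99 yaw 0.02 roll -0.01 Ffoot [-0.4 -0.6 -1.7]
clock: 10.32
eef_pos: [0.6016, 0.1166, 0.0748]
tool_rot: [0.763, 0.625, 0.105, 0.128]
ft_force: [-0.3, 0.3, -1.5]
grip_width: 0.0168
P X -5.4 Y 0.0 Z 32.7 mm tilt 18.99 yaw 0.01 roll -0.01 Ffoot [-0.4  0.3 -1.5]
clock: 10.58
eef_pos: [0.6026, 0.1164, 0.0747]
tool_rot: [0.763, 0.625, 0.105, 0.128]
ft_force: [-0.7, 0.1, -1.2]
grip_width: 0.0174
P X -4.4 Y -0.0 Z 32.6 mm tilt 18.98 yaw 0.00 roll -0.01 Ffoot [-0.7 -0.  -1.2]
```

```bash
python3 -m crank '{"dr":[[0,0,0],[0,0,0]],"travel":[[0,0.0007,0.0002],[0,0.0007,0.0002]],"hand":[0,0]}'; python3 -c "
from h import *
P()"; python3 -m crank '{"dr":[[0,0,0],[0,0,0]],"travel":[[0,0.0007,0.0002],[0,0.0007,0.0002]],"hand":[0,0]}'; python3 -c "
from h import *
P()"
```

```text
clock: 10.82
eef_pos: [0.6034, 0.1162, 0.0748]
tool_rot: [0.763, 0.625, 0.105, 0.128]
ft_force: [-0.2, 0.6, -1.0]
grip_width: 0.0173
P X -3.6 Y -0.0 Z 32.7 mm tilt 18.99 yaw 0.00 roll -0.01 Ffoot [-0.3  0.5 -1. ]
clock: 11.08
eef_pos: [0.6038, 0.1161, 0.0747]
tool_rot: [0.763, 0.626, 0.104, 0.127]
ft_force: [-0.6, 0.2, -2.8]
grip_width: 0.0176
P X -3.2 Y -0.1 Z 32.6 mm tilt 18.96 yaw 0.01 roll -0.02 Ffoot [-0.6  0.1 -2.8]
```

```bash
python3 -m crank '{"dr":[[0,0,0],[0,0,0]],"travel":[[0,0.0007,0.0002],[0,0.0007,0.0002]],"hand":[0,0]}'; python3 -c "
from h import *
P()"
```

```text
clock: 11.32
eef_pos: [0.6042, 0.116, 0.0745]
tool_rot: [0.763, 0.626, 0.104, 0.127]
ft_force: [-1.4, 0.1, -1.7]
grip_width: 0.0173
P X -2.8 Y -0.1 Z 32.5 mm tilt 18.92 yaw 0.02 roll -0.02 Ffoot [-1.4 -0.2 -1.7]
```

```bash
python3 -m crank '{"dr":[[0,0,0]],"travel":[[0,0,0]],"hand":[0]}'; python3 -c "
from h import *
show();P()"
```

```text
clock: 11.45
eef_pos: [0.6042, 0.116, 0.0745]
tool_rot: [0.763, 0.626, 0.104, 0.127]
ft_force: [-2.0, 0.7, -1.3]
grip_width: 0.0171
11.45 pos [0.6042 0.116  0.0745] F [-2.   0.7 -1.3] T [ 0.2   0.82 -0.04] w 0.0171 j [ 0.26  0.39 -0.29  0.59 -0.14  2.01]
P X -2.8 Y -0.1 Z 32.5 mm tilt 18.93 yaw 0.02 roll -0.02 Ffoot [-2.1  0.3 -1.3]
```

Contact with the neck is at P X of about -3.0 mm, which puts the stud about 1 mm from the slot middle and agrees with what I saw. I'll back off slightly, raise the bar a little and level.

```bash
python3 -m crank '{"dr":[[0,0,0],[0,0,0],[0,0,0]],"travel":[[0,-0.0013,-0.0005],[0,-0.0013,-0.0005],[0,-0.0013,-0.0005]],"hand":[0,0,0]}'; python3 -c "
from h import *
show();P()
for d in (17,15,13,11,9,7,5,3,1,0):
    p,R=tcp(-.0036,.0328,d); print(d,end=' ');rel(p,R)"
```

```text
clock: 11.82
eef_pos: [0.6037, 0.1162, 0.0751]
tool_rot: [0.763, 0.625, 0.105, 0.128]
ft_force: [0.4, 0.1, -1.3]
grip_width: 0.0172
11.82 pos [0.6037 0.1162 0.0751] F [ 0.4  0.1 -1.3] T [ 0.09  0.42 -0.03] w 0.0172 j [ 0.26  0.38 -0.29  0.59 -0.14  2.01]
P X -3.3 Y 0.0 Z 33.0 mm tilt 19.02 yaw -0.00 roll -0.00 Ffoot [ 0.3  0.2 -1.3]
17 travel [-0.     -0.      0.0035] dr [ 0.0353  0.0001 -0.0001]
15 travel [-0.      0.0002  0.007 ] dr [ 0.0702  0.0001 -0.0001]
13 travel [-0.      0.0003  0.0104] dr [ 1.051e-01  1.000e-04 -1.000e-04]
11 travel [-0.      0.0002  0.0139] dr [ 1.4e-01  1.0e-04 -1.0e-04]
9 travel [-0.      0.      0.0173] dr [ 1.749e-01  1.000e-04 -1.000e-04]
7 travel [-0.     -0.0002  0.0207] dr [ 2.098e-01  1.000e-04 -1.000e-04]
5 travel [-0.     -0.0006  0.0241] dr [ 2.447e-01  1.000e-04 -1.000e-04]
3 travel [-0.     -0.0012  0.0275] dr [ 2.796e-01  1.000e-04 -1.000e-04]
1 travel [-0.     -0.0018  0.0309] dr [ 3.146e-01  1.000e-04 -1.000e-04]
0 travel [-0.     -0.0022  0.0326] dr [ 3.32e-01  1.00e-04 -1.00e-04]
```

```bash
python3 -m crank '{"dr":[[0.018,0,0],[0.035,0,0],[0.053,0,0],[0.07,0,0],[0.088,0,0],[0.105,0,0],[0.105,0,0]],"travel":[[0,0,0.0017],[0,0.0001,0.0035],[0,0.0002,0.0053],[0,0.0003,0.007],[0,0.0004,0.0087],[0,0.0004,0.0104],[0,0.0004,0.0104]],"hand":[0,0,0,0,0,0,0]}'; python3 -c "
from h import *
show();P()
for d in (12,11,10,9,8,7,6,5,4):
    p,R=tcp(-.0036,.0328,d); print(d,end=' ');rel(p,R)"
```

```text
clock: 12.7
eef_pos: [0.6073, 0.1154, 0.065]
tool_rot: [0.768, 0.63, 0.071, 0.087]
ft_force: [1.1, 0.1, -0.9]
grip_width: 0.0177
12.7 pos [0.6073 0.1154 0.065 ] F [ 1.1  0.1 -0.9] T [ 0.05  0.28 -0.02] w 0.0177 j [ 0.23  0.45 -0.18  0.73 -0.09  1.99]
P X -3.5 Y -0.0 Z 32.6 mm tilt 12.95 yaw -0.01 roll -0.01 Ffoot [ 1.1  0.3 -0.9]
12 travel [0.0001 0.0001 0.0014] dr [ 0.0165  0.0002 -0.0002]
11 travel [0.0001 0.0003 0.0031] dr [ 0.034   0.0002 -0.0002]
10 travel [0.0001 0.0004 0.0048] dr [ 0.0514  0.0002 -0.0002]
9 travel [0.0001 0.0005 0.0065] dr [ 0.0689  0.0002 -0.0002]
8 travel [0.0001 0.0005 0.0082] dr [ 0.0863  0.0002 -0.0002]
7 travel [0.0001 0.0006 0.01  ] dr [ 0.1038  0.0002 -0.0002]
6 travel [0.0001 0.0005 0.0117] dr [ 0.1212  0.0002 -0.0002]
5 travel [0.0001 0.0005 0.0134] dr [ 0.1387  0.0002 -0.0002]
4 travel [0.0001 0.0004 0.0151] dr [ 0.1562  0.0002 -0.0002]
```

```bash
python3 - <<'E'
from h import *
for n,(x,y,w,h) in {'scene':(335,175,80,80),'top':(210,160,70,100)}.items():
    im=eyes.camera(n)['color'][y:y+h,x:x+w,::-1]; cv2.imwrite(f'pics/{n}8.png',cv2.resize(cv2.convertScaleAbs(im,alpha=1.5),None,fx=6,fy=6,interpolation=cv2.INTER_CUBIC))
E
```

```text
(no output)
```

View pics/scene8.png

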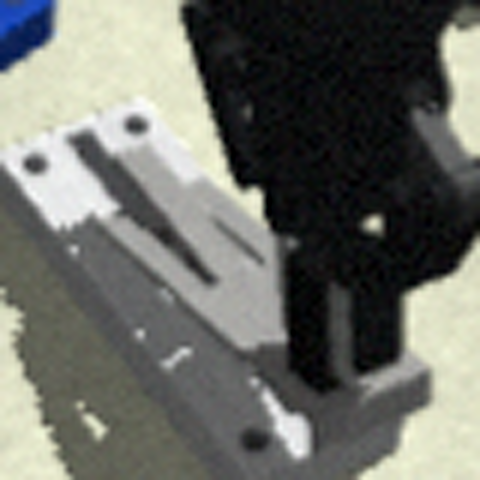

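View pics/top8.png

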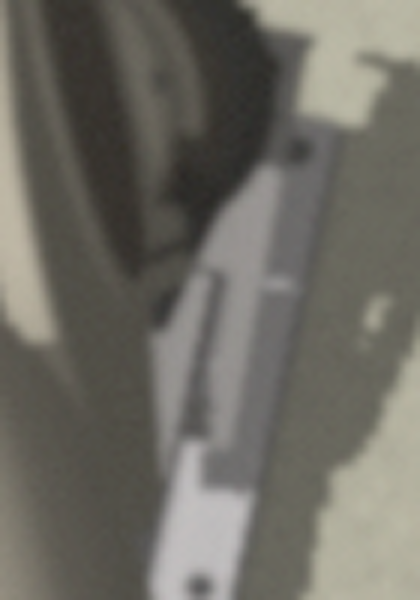

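The head lies through the eye, with gaps on both sides at about (190,260) and (240,240) in the scene crop. I'll keep levelling and watch the force.

```bash
python3 -m crank '{"dr":[[0.017,0,0],[0.034,0,0],[0.051,0,0],[0.051,0,0]],"travel":[[0,0.0001,0.0015],[0,0.0002,0.0031],[0,0.0003,0.0048],[0,0.0003,0.0048]],"hand":[0,0,0,0]}'; python3 -c "
from h import *
show();P()
for d in (9,8,7,6,5,4,3,2,1,0):
    p,R=tcp(-.0036,.0328,d); print(d,end=' ');rel(p,R)"
```

```text
clock: 13.3
eef_pos: [0.6088, 0.1151, 0.0604]
tool_rot: [0.77, 0.632, 0.055, 0.068]
ft_force: [-0.3, -0.5, -1.4]
grip_width: 0.0174
13.3 pos [0.6088 0.1151 0.0604] F [-0.3 -0.5 -1.4] T [0.07 0.15 0.01] w 0.0174 j [ 0.22  0.48 -0.13  0.8  -0.07  1.98]
P X -3.6 Y -0.0 Z 32.7 mm tilt 10.03 yaw -0.01 roll -0.01 Ffoot [-0.2 -0.5 -1.4]
9 travel [0.     0.0002 0.0017] dr [ 0.0179  0.0002 -0.0002]
8 travel [0.     0.0003 0.0034] dr [ 0.0354  0.0002 -0.0002]
7 travel [0.     0.0005 0.0051] dr [ 0.0528  0.0002 -0.0002]
6 travel [0.     0.0005 0.0068] dr [ 0.0703  0.0002 -0.0002]
5 travel [0.     0.0006 0.0085] dr [ 0.0877  0.0002 -0.0002]
4 travel [0.     0.0006 0.0103] dr [ 0.1052  0.0002 -0.0002]
3 travel [0.     0.0006 0.012 ] dr [ 0.1226  0.0002 -0.0002]
2 travel [0.     0.0006 0.0137] dr [ 0.1401  0.0002 -0.0002]
1 travel [0.     0.0005 0.0154] dr [ 0.1575  0.0002 -0.0002]
0 travel [0.     0.0004 0.0171] dr [ 0.175   0.0002 -0.0002]
```

```bash
python3 -m crank '{"dr":[[0.018,0,0],[0.035,0,0],[0.053,0,0],[0.07,0,0],[0.088,0,0],[0.088,0,0]],"travel":[[0,0.0002,0.0017],[0,0.0003,0.0034],[0,0.0005,0.0051],[0,0.0005,0.0068],[0,0.0006,0.0085],[0,0.0006,0.0085]],"hand":[0,0,0,0,0,0]}'; python3 -c "
from h import *
show();P()"; python3 -m crank '{"dr":[[0.018,0,0],[0.035,0,0],[0.053,0,0],[0.07,0,0],[0.087,0,0],[0.087,0,0]],"travel":[[0,0.0001,0.0017],[0,0.0001,0.0034],[0,0.0001,0.0051],[0,0.0001,0.0068],[0,0,0.0085],[0,0,0.0085]],"hand":[0,0,0,0,0,0]}';python3 -c "
from h import *
show();P()
for z in (.0240,.0215,.0205,.0200):
    p,R=tcp(-.0036,z,0); print(z,end=' ');rel(p,R)"
```

```text
clock: 14.05
eef_pos: [0.6107, 0.1147, 0.052]
tool_rot: [0.773, 0.633, 0.027, 0.034]
ft_force: [-0.4, -0.1, -1.2]
grip_width: 0.0174
14.05 pos [0.6107 0.1147 0.052 ] F [-0.4 -0.1 -1.2] T [ 0.02  0.07 -0.01] w 0.0174 j [ 0.2   0.55 -0.03  0.91 -0.03  1.97]
P X -3.7 Y -0.1 Z 32.8 mm tilt 4.97 yaw -0.01 roll -0.02 Ffoot [-0.4 -0.2 -1.2]
clock: 14.8
eef_pos: [0.6113, 0.1146, 0.0435]
tool_rot: [0.773, 0.634, -0.0, -0.0]
ft_force: [-0.1, 0.4, -1.4]
grip_width: 0.0174
14.8 pos [0.6113 0.1146 0.0435] F [-0.1  0.4 -1.4] T [-0.02 -0.02  0.01] w 0.0174 j [ 0.19  0.61  0.07  1.03 -0.    1.95]
P X -4.4 Y -0.1 Z 32.7 mm tilt -0.02 yaw -0.01 roll -0.02 Ffoot [-0.1  0.3 -1.4]
0.024 travel [0.0001 0.0008 0.0087] dr [-0.0003  0.0004 -0.0002]
0.0215 travel [0.0001 0.0008 0.0112] dr [-0.0003  0.0004 -0.0002]
0.0205 travel [0.0001 0.0008 0.0122] dr [-0.0003  0.0004 -0.0002]
0.02 travel [0.0001 0.0008 0.0127] dr [-0.0003  0.0004 -0.0002]
```

Level and hooked, with the plate top below the head and no contact forces. Now I lower it to the foot.

```bash
python3 -m crank '{"dr":[[0,0,0],[0,0,0],[0,0,0],[0,0,0],[0,0,0],[0,0,0]],"travel":[[0,0,0.0025],[0,0,0.005],[0,0,0.0075],[0,0,0.01],[0,0,0.0117],[0,0,0.0117]],"hand":[0,0,0,0,0,0]}'; python3 - <<'E'
from h import *
show();P()
for n,(x,y,w,h) in {'scene':(335,175,80,80)}.items():
    im=eyes.camera(n)['color'][y:y+h,x:x+w,::-1]; cv2.imwrite(f'pics/{n}9.png',cv2.resize(cv2.convertScaleAbs(im,alpha=1.5),None,fx=6,fy=6,interpolation=cv2.INTER_CUBIC))
E
```

```text
clock: 15.55
eef_pos: [0.6109, 0.1147, 0.0319]
tool_rot: [0.773, 0.634, -0.0, 0.0]
ft_force: [-0.2, 0.2, -0.8]
grip_width: 0.0175
15.55 pos [0.6109 0.1147 0.0319] F [-0.2  0.2 -0.8] T [-0.01 -0.01 -0.03] w 0.0175 j [ 0.19  0.62  0.05  1.   -0.    1.95]
P X -4.8 Y -0.1 Z 21.1 mm tilt -0.01 yaw 0.01 roll -0.02 Ffoot [-0.3  0.2 -0.8]
```

View pics/scene9.png

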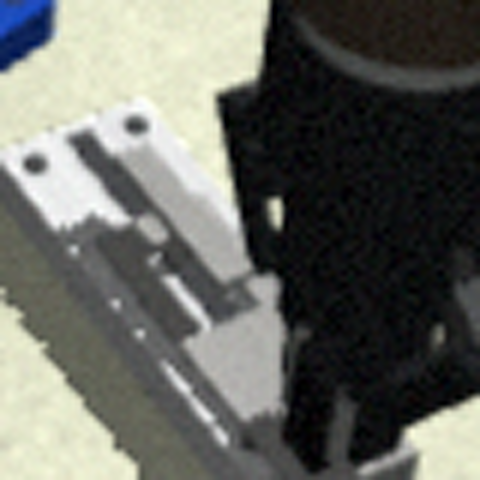

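The picture shows the plate just above the foot. The head, from (130,150) to (240,280), lies over the tip bar and the eye. Now I touch down.

```bash
python3 -m crank '{"dr":[[0,0,0],[0,0,0]],"travel":[[0,0,0.0006],[0,0,0.0006]],"hand":[0,0]}'; python3 -c "
from h import *
show();P()"; python3 -m crank '{"dr":[[0,0,0],[0,0,0]],"travel":[[0,0,0.0005],[0,0,0.0005]],"hand":[0,0]}';python3 -c "
from h import *
show();P()"
```

```text
clock: 15.85
eef_pos: [0.6111, 0.1147, 0.0316]
tool_rot: [0.773, 0.634, 0.0, 0.0]
ft_force: [-0.3, 0.1, -0.5]
grip_width: 0.0169
15.85 pos [0.6111 0.1147 0.0316] F [-0.3  0.1 -0.5] T [-0.02 -0.05  0.01] w 0.0169 j [ 0.19  0.62  0.05  1.   -0.    1.95]
P X -4.6 Y -0.0 Z 20.7 mm tilt 0.02 yaw 0.01 roll -0.01 Ffoot [-0.3  0.  -0.5]
clock: 16.1
eef_pos: [0.6111, 0.1147, 0.031]
tool_rot: [0.773, 0.634, -0.0, 0.0]
ft_force: [-0.1, 0.3, -1.5]
grip_width: 0.0172
16.1 pos [0.6111 0.1147 0.031 ] F [-0.1  0.3 -1.5] T [-0.02 -0.05  0.06] w 0.0172 j [ 0.19  0.62  0.05  1.   -0.    1.95]
P X -4.6 Y -0.1 Z 20.2 mm tilt 0.01 yaw 0.00 roll -0.01 Ffoot [-0.2  0.3 -1.5]
```

```bash
python3 -m crank '{"dr":[[0,0,0],[0,0,0]],"travel":[[0,0,0.0005],[0,0,0.0005]],"hand":[0,0]}';python3 -c "
from h import *
show();P()";  python3 -m crank '{"dr":[[0,0,0],[0,0,0]],"travel":[[0,0,0.0005],[0,0,0.0005]],"hand":[0,0]}';python3 -c "
from h import *
show();P()"
```

```text
clock: 16.35
eef_pos: [0.6111, 0.1147, 0.0308]
tool_rot: [0.773, 0.634, 0.0, 0.0]
ft_force: [0.1, 0.4, 1.3]
grip_width: 0.0172
16.35 pos [0.6111 0.1147 0.0308] F [0.1 0.4 1.3] T [0.04 0.17 0.04] w 0.0172 j [ 0.19  0.62  0.05  1.   -0.    1.95]
P X -4.5 Y -0.0 Z 20.0 mm tilt 0.02 yaw 0.00 roll -0.00 Ffoot [-0.   0.4  1.3]
clock: 16.6
eef_pos: [0.6112, 0.1147, 0.0308]
tool_rot: [0.773, 0.634, 0.0, 0.0]
ft_force: [-2.1, -0.6, 4.6]
grip_width: 0.0175
16.6 pos [0.6112 0.1147 0.0308] F [-2.1 -0.6  4.6] T [-0.11  0.58  0.07] w 0.0175 j [ 0.19  0.62  0.05  1.   -0.    1.95]
P X -4.5 Y -0.0 Z 20.0 mm tilt 0.04 yaw 0.00 roll 0.00 Ffoot [-1.9 -1.   4.6]
```

```bash
python3 -m crank '{"dr":[[0,0,0],[0,0,0],[0,0,0],[0,0,0],[0,0,0],[0,0,0],[0,0,0]],"travel":[[0,0,-0.0006],[0,-0.002,-0.0006],[0,-0.004,-0.0006],[0,-0.006,-0.0006],[0,-0.008,-0.0006],[0,-0.01,-0.0006],[0,-0.01,-0.0006]],"hand":[0,0,0,0,0,0,0]}';python3 -c "
from h import *
show();P()"; python3 -m crank '{"dr":[[0,0,0],[0,0,0],[0,0,0]],"travel":[[0,-0.0015,0],[0,-0.0025,0],[0,-0.0025,0]],"hand":[0,0,0]}';python3 -c "
from h import *
show();P()"
```

```text
clock: 17.48
eef_pos: [0.6013, 0.1168, 0.0309]
tool_rot: [0.773, 0.634, 0.0, 0.0]
ft_force: [1.8, -0.4, 2.1]
grip_width: 0.0173
17.48 pos [0.6013 0.1168 0.0309] F [ 1.8 -0.4  2.1] T [ 0.01 -0.23  0.03] w 0.0173 j [ 0.19  0.61  0.02  0.98 -0.    1.96]
P X -14.6 Y 0.0 Z 20.0 mm tilt 0.03 yaw 0.01 roll -0.00 Ffoot [ 1.9 -0.1  2.1]
clock: 17.85
eef_pos: [0.599, 0.1172, 0.0308]
tool_rot: [0.773, 0.634, 0.0, 0.0]
ft_force: [2.1, -0.3, 4.2]
grip_width: 0.0173
17.85 pos [0.599  0.1172 0.0308] F [ 2.1 -0.3  4.2] T [-0.05 -0.41 -0.02] w 0.0173 j [ 0.19  0.6   0.01  0.98 -0.    1.96]
P X -16.9 Y 0.0 Z 20.0 mm tilt 0.04 yaw 0.00 roll -0.00 Ffoot [2.1 0.1 4.2]
```

```bash
python3 -m crank '{"dr":[[0,0,0],[0,0,0]],"travel":[[0,-0.0012,-0.0003],[0,-0.0012,-0.0003]],"hand":[0,0]}';python3 -c "
from h import *
show();P()";  python3 -m crank '{"dr":[[0,0,0],[0,0,0]],"travel":[[0,-0.001,0],[0,-0.001,0]],"hand":[0,0]}';python3 -c "
from h import *
show();P()"
```

```text
clock: 18.1
eef_pos: [0.5974, 0.1174, 0.0308]
tool_rot: [0.773, 0.634, -0.0, 0.0]
ft_force: [1.3, 0.8, 2.3]
grip_width: 0.0174
18.1 pos [0.5974 0.1174 0.0308] F [1.3 0.8 2.3] T [-0.01 -0.35 -0.06] w 0.0174 j [ 0.19  0.6   0.01  0.98 -0.    1.96]
P X -18.5 Y -0.1 Z 20.1 mm tilt -0.01 yaw 0.01 roll -0.02 Ffoot [1.2 1.1 2.3]
clock: 18.35
eef_pos: [0.5965, 0.1175, 0.0308]
tool_rot: [0.773, 0.634, -0.0, 0.0]
ft_force: [1.6, 0.8, 2.8]
grip_width: 0.0173
18.35 pos [0.5965 0.1175 0.0308] F [1.6 0.8 2.8] T [-0.06 -0.32 -0.05] w 0.0173 j [ 0.19  0.6   0.01  0.98 -0.    1.96]
P X -19.5 Y -0.1 Z 20.0 mm tilt -0.01 yaw 0.01 roll -0.02 Ffoot [1.4 1.1 2.8]
```

```bash
python3 -m crank '{"dr":[[0,0,0],[0,0,0]],"travel":[[0,-0.001,0],[0,-0.001,0]],"hand":[0,0]}';python3 -c "
from h import *
show();P()"
```

```text
clock: 18.6
eef_pos: [0.5963, 0.1176, 0.0309]
tool_rot: [0.773, 0.634, 0.0, 0.001]
ft_force: [4.9, -1.3, -0.1]
grip_width: 0.0174
18.6 pos [0.5963 0.1176 0.0309] F [ 4.9 -1.3 -0.1] T [-0.17 -0.85 -0.03] w 0.0174 j [ 0.2   0.6   0.01  0.98 -0.    1.96]
P X -19.7 Y -0.1 Z 19.9 mm tilt 0.08 yaw -0.01 roll -0.01 Ffoot [ 5.1 -0.4 -0.1]
```

```bash
python3 -m crank '{"dr":[[0,0,0],[0,0,0],[0,0,0]],"travel":[[0,-0.0008,0],[0,-0.0008,0],[0,-0.0008,0]],"hand":[0,0,0]}';python3 - <<'E'
from h import *
show();P()
for n,(x,y,w,h) in {'scene':(335,175,80,80)}.items():
    im=eyes.camera(n)['color'][y:y+h,x:x+w,::-1]; cv2.imwrite(f'pics/{n}10.png',cv2.resize(cv2.convertScaleAbs(im,alpha=1.5),None,fx=6,fy=6,interpolation=cv2.INTER_CUBIC))
E
```

```text
clock: 18.98
eef_pos: [0.5963, 0.1176, 0.0311]
tool_rot: [0.773, 0.634, 0.001, 0.001]
ft_force: [5.4, -1.1, 0.0]
grip_width: 0.0173
18.98 pos [0.5963 0.1176 0.0311] F [ 5.4 -1.1  0. ] T [-0.26 -1.16 -0.05] w 0.0173 j [ 0.2   0.6   0.    0.97 -0.    1.96]
P X -19.6 Y -0.0 Z 20.0 mm tilt 0.17 yaw -0.02 roll -0.01 Ffoot [ 5.5 -0.1  0. ]
```

View pics/scene10.png

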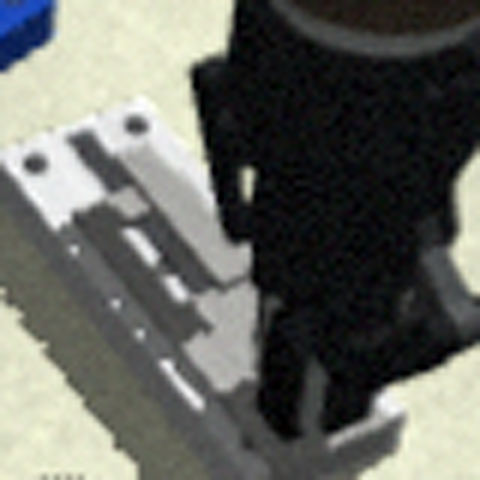

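```bash
python3 -m crank '{"dr":[[0,0,0],[0,0,0]],"travel":[[0,0.0007,0.0007],[0,0.0007,0.0007]],"hand":[0,0]}';python3 -c "
from h import *
show();P()"
```

```text
clock: 19.27
eef_pos: [0.5964, 0.1176, 0.0309]
tool_rot: [0.773, 0.634, 0.001, 0.001]
ft_force: [4.2, -0.7, 2.8]
grip_width: 0.0171
19.27 pos [0.5964 0.1176 0.0309] F [ 4.2 -0.7  2.8] T [-0.32 -0.61  0.01] w 0.0171 j [ 0.2   0.6   0.01  0.98 -0.    1.96]
P X -19.6 Y -0.1 Z 19.9 mm tilt 0.10 yaw -0.02 roll -0.01 Ffoot [4.2 0.1 2.8]
```

```bash
python3 -m crank '{"dr":[[0,0,0],[0,0,0],[0,0,0],[0,0,0]],"travel":[[0,0,0],[0,0,0],[0,0,0],[0,0,0]],"hand":[0.024,0.032,0.034,0.034]}';python3 -c "
from h import *
show();P()"; python3 -m crank '{"dr":[[0,0,0],[0,0,0],[0,0,0],[0,0,0]],"travel":[[0,0,-0.01],[0,0,-0.025],[0,0,-0.045],[0,0,-0.06]],"hand":[0.034,0.034,0.034,0.034]}';python3 -c "
from h import *
show();P()"
```

```text
clock: 19.77
eef_pos: [0.595, 0.1179, 0.0298]
tool_rot: [0.773, 0.634, -0.0, -0.0]
ft_force: [-1.1, -0.9, 0.4]
grip_width: 0.0342
19.77 pos [0.595  0.1179 0.0298] F [-1.1 -0.9  0.4] T [ 0.01  0.06 -0.01] w 0.0342 j [ 0.2   0.6   0.    0.98 -0.    1.96]
P X -21.0 Y -0.1 Z 19.1 mm tilt -0.05 yaw 0.02 roll -0.03 Ffoot [-0.9 -1.1  0.4]
clock: 20.27
eef_pos: [0.5964, 0.1179, 0.0925]
tool_rot: [0.773, 0.634, 0.001, 0.001]
ft_force: [1.4, -0.8, -0.2]
grip_width: 0.0342
20.27 pos [0.5964 0.1179 0.0925] F [ 1.4 -0.8 -0.2] T [ 0.06 -0.04 -0.01] w 0.0342 j [ 0.2   0.54  0.08  1.11 -0.    1.96]
P X -19.6 Y 0.3 Z 81.4 mm tilt 0.15 yaw 0.00 roll 0.04 Ffoot [ 1.6 -0.5 -0.2]
```

```bash
python3 -m crank '{"dr":[[0,0,0],[0,0,0],[0,0,0],[0,0,0],[0,0,0],[0,0,0],[0,0,0]],"travel":[[0,0,-0.04],[0,-0.02,-0.09],[0,-0.06,-0.12],[0,-0.11,-0.13],[0,-0.16,-0.13],[0,-0.2,-0.13],[0,-0.2,-0.13]],"hand":[0.034,0.034,0.034,0.034,0.034,0.034,0.034]}';python3 - <<'E'
from h import *
show()
for n,(x,y,w,h) in {'scene':(325,175,85,90),'top':(205,160,70,100)}.items():
    im=eyes.camera(n)['color'][:,:,::-1]; cv2.imwrite(f'pics/{n}11full.png',im); im=im[y:y+h,x:x+w]; cv2.imwrite(f'pics/{n}11.png',cv2.resize(cv2.convertScaleAbs(im,alpha=1.5),None,fx=6,fy=6,interpolation=cv2.INTER_CUBIC))
E
```

```text
clock: 21.15
eef_pos: [0.3971, 0.1571, 0.2214]
tool_rot: [0.772, 0.635, 0.0, 0.0]
ft_force: [0.1, 0.9, 0.1]
grip_width: 0.0338
21.15 pos [0.3971 0.1571 0.2214] F [0.1 0.9 0.1] T [-0.03 -0.05  0.03] w 0.0338 j [ 0.38  0.1  -0.19  1.28 -0.    2.14]
```

View pics/scene11.png

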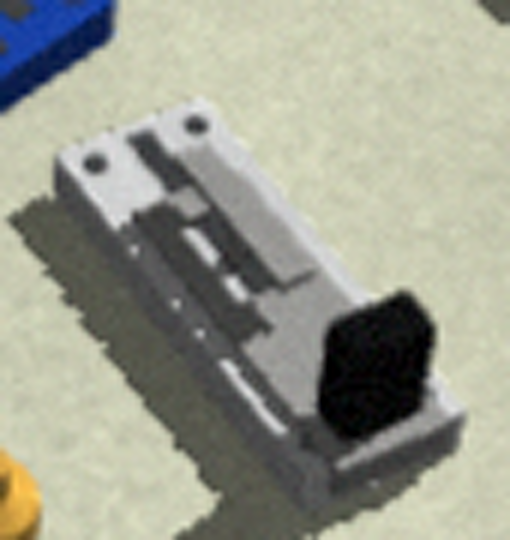

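View pics/top11.png

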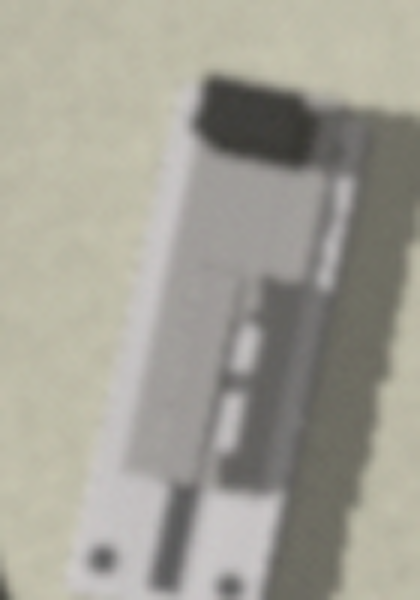

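View pics/scene11full.png

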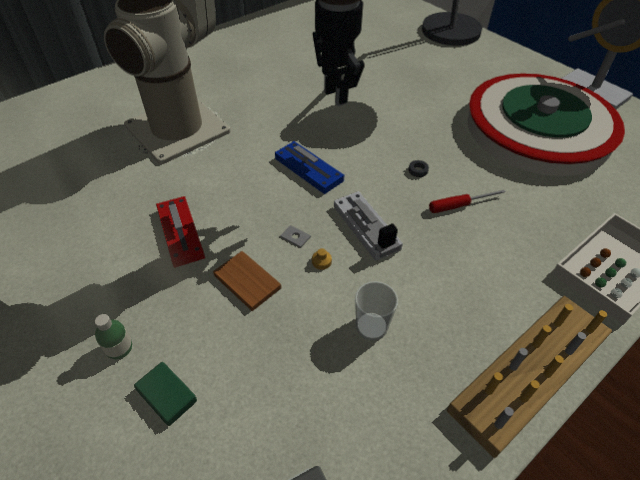

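```bash
python3 - <<'E'
from h import *
for n,f,(x,y) in (('scene',[.5219,.1336,-.2043],(325,175)),('top',[.5162,.1331,-.1974],(205,160))):
    c=eyes.camera(n)
    for nm,L in dict(lipR=(.094,-.021,.024),lipL=(.094,.021,.024),tipR=(-.0325,-.021,.024),tipL=(-.0325,.021,.024),eyeFarR=(.02,-.011,.024),gripTopNR=(.069,-.015,.066),gripTopNL=(.069,.015,.066),gTFR=(.087,-.015,.066),gTFL=(.087,.015,.066)).items():
        print(n,nm,((proj(c,place(f,[L]))[0]-[x,y])*6).round())
E
```

```text
scene lipR [342. 473.]
scene lipL [455. 424.]
scene tipR [135. 211.]
scene tipL [242. 169.]
scene eyeFarR [243. 304.]
scene gripTopNR [328. 322.]
scene gripTopNL [411. 288.]
scene gTFR [361. 362.]
scene gTFL [444. 327.]
top lipR [343. 100.]
top lipL [210.  71.]
top tipR [253. 501.]
top tipL [119. 472.]
top eyeFarR [259. 327.]
top gripTopNR [288. 152.]
top gripTopNL [188. 131.]
top gTFR [301.  93.]
top gTFL [202.  72.]
```

```bash
python3 -c "
from workcell import job; print(job.job_done())"
```

```text
the job is handed in; nothing more can be done
None
```

The hand rest is on the foot and home, and I handed the job in at about 21 s of the 64 s allowed.

**What I did:**
- I gripped the rest across its 18 mm and carried it over with the tip dipped 35°.
- I passed the tip bar under the near half of the head until I felt the neck, at about 2 N. The stud stands about 1 mm from the slot's middle.
- I then levelled the rest with no contact, lowered it flat onto the foot, and slid it toward the robot until the heel lip stopped against the foot end.
- Finally I let go and backed the arm away.

**Checks:**
- **Forces:** every reading I took stayed under about 7 N, well below the 25 N limit.
- **Position by feel:** the lip stopped within 0.4 mm of where home was predicted, with the underside at the foot's top height of 20.0 mm.
- **Last pictures:** the rest lies flat, with the head over both ends of the eye. The corners I could read match the home position to roughly 1–3 mm. The bystanders in the final scene picture look unmoved.

**Limits of the checks:**
- The two cameras disagreed by 4–6 mm along world x. I therefore relied on relative offsets between rest and foot, plus touch.
- In the top view some of the rest's right-hand edges were in shadow, so they were only roughly checked.
- I did not test the lip contact by touch again after letting go.

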